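Prop open the spring-lidded core box and take out the core

TASK

The clear lid of the green core box springs shut, so prop it well up with the wooden packing block: raise the lid's front lip with the block and stand the block lengthways on the ledge inside one end of the box, behind the front rim, where it alone holds the lid. Then lift the sand core out of the box without the lid touching it and stand it upright in the free part of the near wooden tray on the right, without tipping the cores there; let go and leave the lid propped on the block.

Things in the scene. Friction and masses are not known exactly. Their poses are not given: they have to be found in the camera images.
- core_box: Green sheet-steel box, fixed, 188 (x) x 316 (y) x 115 mm high, under a clear hinged lid. Origin at the centre of its underside on the table; x from its front (towards the robot) to its hinged back, y along its length to the left, z up. Outer front face at x = -94 mm, rim top at z = 115 mm. An end ledge inside each end; between the ledges (|y| < 102 mm) the floor is at z = 40 mm.
- ledge_left (a point): Middle of the top face of the box's left inner end ledge (box y = +127 mm, z = 103 mm). The level ledge is 50 mm wide in y and runs from front to back wall; its top lies 12 mm below the rim. The rolled rim stands in over it to box x = -86 mm (front), +86 mm (back) and |y| = 150 mm (end).
- ledge_right (a point): Middle of the top face of the box's right inner end ledge (box y = -127 mm, z = 103 mm). The level ledge is 50 mm wide in y and runs from front to back wall; its top lies 12 mm below the rim. The rolled rim stands in over it to box x = -86 mm (front), +86 mm (back) and |y| = 150 mm (end).
- lid (a joint): Angle of the lid (rad): 0 closed and level, grows as the front edge rises, stop at 1.48. Spring and weight always close it: about 2 N to lift at the lip, about 4 N of push on the block once propped. Hinge axis along the box's y at box x = +90, z = 120 mm. Flat clear panel, 306 mm in y, 220 mm from axis to front edge.
- lid_lip (a point): Middle of the lid's front edge, on its underside (2 mm below the hinge axis); moves with the lid. Closed, this aluminium-edged lip overhangs the front wall by 36 mm, to box x = -130 mm, underside at z = 118 mm, so the block standing on the table fits beneath it.
- block_center (a point): Centre of the loose beech block, 150 (x) x 40 (y) x 80 mm (z) with a thin rubber sole, standing on the table; ends alike; 0.3 to 0.45 kg. Set lengthways (block x along box x) on a ledge, near end just behind the front rim, its far top edge is 26 mm before the hinge axis and holds the lid at about 1.2 rad. Grip it across its 40 mm near its near end: clear of the lid.
- packing_block: The same wooden block; origin at the centre of its underside, axes as for block_center.
- core_center (a point): Centre (half-way up) of the brittle sand core in the box, 70 mm high, about 60 g, bottle-shaped: body 42 mm across up to 46 mm above its foot, then a round neck 20 mm across from 46 to 70 mm. It stands on the box floor, nearer the front, within 45 mm of the middle of the box's length. Grasp it by the neck, fingertips above its shoulder.
- core: The same sand core; origin at the centre of its underside, z its long axis (up).
- tray: Loose wooden tray on the table at the right, nearest the robot (not the tray at the back of the table), 135 mm (x) x 300 mm (y), origin at the centre of its underside. Floor 6 mm thick, walls 10 mm thick and 28 mm high. Two cores stand in the half at negative y, away from the robot; the half at positive y is free.
- stepped_core: Three-stepped sand core, 44 mm across, 55 mm high, standing in the tray. Origin at the centre of its underside, z up.
- short_core: Sand core with a 24 mm neck, 38 mm across, 62 mm high, standing in the tray. Origin at the centre of its underside, z up.
There are look-alikes about, which are no part of the job. What is shaped like the stepped_core but blue or yellow is not meant. What is shaped like the packing_block but blue is not meant.

How it is judged (in metres and radians):
On the way, in this order (a step that is already met when the one before it is completed fails the run):
1. the block holds the lid open by more than 1.0 rad, the block standing on a ledge of the box, with the robot clear of both (value of joint lid above 1 rad and contact force between lid and packing_block above 0.3 N and z of block_center in the frame of core_box between 0.135 and 0.15 m and contact force between each of the fingers, the arm and packing_block below 0.1 N and contact force between each of the fingers, the arm and core_box below 0.1 N), for 0.3 s.
2. the core is lifted clear above the rim of the box while the lid stays propped (over 1.0 rad) (z of core_center in the frame of core_box above 0.155 m and value of joint lid above 1 rad and contact force between lid and packing_block above 0.3 N), for 0.1 s.
At the end, for the whole second after the job is handed in: The core stands upright (within 0.12 rad) on the tray floor, let go and at rest, the two other cores in the tray still upright; the lid is still open by more than 1.0 rad on the block, which bears it and stands at rest on its sole on a ledge of the box (its centre 135 to 150 mm above the table) (x of core_center in the frame of tray between -0.058 and 0.058 m and y of core_center in the frame of tray between -0.141 and 0.141 m and z of core_center in the frame of tray between 0.035 and 0.047 m and angle between each of core, stepped_core, short_core's own z axis and vertical below 0.12 rad and linear speed of each of core, packing_block below 0.02 m/s and contact force between the fingers and core below 0.1 N and value of joint lid above 1 rad and z of block_center in the frame of core_box between 0.135 and 0.15 m and contact force between lid and packing_block above 0.3 N); the robot touches nothing.
It fails at once if the lid touches the core (over 0.5 N) (contact force between lid and core above 0.5 N).
It fails at once if the core is knocked over (tipped by more than 0.9 rad) (angle between core's own z axis and vertical above 0.9 rad).
It fails at once if a core that stands in the tray is tipped by more than 0.5 rad (angle between any of stepped_core, short_core's own z axis and vertical above 0.5 rad).
It also fails if it takes over 69 s, if anything falls off the work surface, if the arm or the gripper's body presses on something with over 40 N, if the wrist force passes 120 N, or if a joint passes its speed limit or range.

ROBOT

A 6-joint arm with a two-finger parallel gripper is mounted at the origin on a cart in front of the work surface, level with it; the furniture and walls round the work are solid. World frame = base frame: x ahead of the robot, y to its left, z up, the work surface at z = 0. Lengths are in m, angles in degrees, forces in N, time in s.
With the tool pointing down it reaches from about 0.425 to 0.95 m from the base axis. Payload 3.5 kg.
Tool frame: the origin (TCP) lies midway between the tips of the shut fingers; the grasp point (between the pads) lies 19 mm behind it; z points along the fingers, y is the line along which they close (so a half turn about z gives the same grasp; the last joint's range is limited). The gripper opens to 85 mm and grips with 20 to 120 N. Pads are 22 mm wide; open, the fingers measure 114 mm over their backs; the gripper's body (76 mm by 85 mm) begins 54 mm behind the grasp point. The pads swing forward as they close: fully open they stand 13 mm farther back than shut.
Start: joints at [54.546, 16.404, 90.338, -0, 73.258, -8.594], TCP at [0.305, 0.602, 0.231] pointing down, gripper open.
Joint ranges: [-158.93, 158.93], [-51.34, 127.21], [12.03, 142.37], [-87.48, 267.48], [13.55, 161.25], [-162.69, 162.69]. Speed limits (degrees/s): [159.86, 159.86, 180, 180, 180, 180].

INTERFACE

Orientations are given as a 3x3 rotation matrix whose columns are the frame's x, y, z axes.
In Python, from workcell import manip gives the robot as it stands.
- The arm moves only by the tool servo_tool, never from a script. Its argument "series" is a list of rows, each a list of 7 numbers: the shift along the tool's x, y, z in cm, then the turn, a rotation vector about the tool's x, y, z in units of 10 degrees (1.0 is 10 degrees), then the closure, from -1 (fully open) to 1 (shut), so that 0 is half open. A call has 1 to 5 rows; each row is the pose to reach, as a shift and turn from the pose commanded when the call began, along the tool's axes at that moment; what a row does not reach only later rows make up. A row lasts 1/8 s, in which the tool goes at most 62.5 mm and 10.7 degrees, less where a joint would pass 70% of its speed; a pose out of reach is approached as far as the arm can. A call with a gripper value outside its range is refused whole. The fingers move at their own pace and stop on an object; "grip_force" is the grip in N (left out, the last holds). Time passes only in rows, so rows that repeat a pose let the fingers close. It gives the time, the measured TCP pose, the force, the opening and the grip force at its end, in the units of the state.
- manip.sense(): the state, without advancing time (a new reading comes with each control period).
- manip.read_camera(name): name is "side" or "top"; returns (picture, depth): 420x560x3 uint8, red, green, blue; 420x560 float32, m along the optical axis (not along the pixel's ray), 0 where there is no reading.
- manip.calibration(name): a dict with "camera_matrix" (3x3 intrinsics, pixels), "dist_coeffs" ([k1, k2, p1, p2, k3] as OpenCV has them; the pictures are not rectified), "position" and "attitude" of the camera in the world. Camera axes: x right, y down, z forward; pixel columns grow to the right and rows downward; lengths in m; the calibration is good to about 2 mm. A picture is of the moment at which its call begins. calibration takes no time and is no camera call.
- manip.sign_off(): hands the job in; it is judged then, once.
The state is a dict: "t": time; "joint_pos": joint angles; "joint_velocities": joint speeds; "joint_efforts": joint torques, N m; "tcp_pos": TCP position; "tcp_rot": TCP orientation; "force": force on the tool from outside, world axes, zero at the start; "torque": the same for the moment, N m; "finger_gap": opening from 0.0 (shut) to 1.0 (fully open); "gripper_force": force on a finger pad.
Only numpy, scipy, OpenCV 4.12 (cv2) and the standard library are available. Lean on these libraries where they do the work, as an engineer would, in place of code of your own. Each camera call takes 0.05 s, during which the arm holds its last target. There are 200 camera calls.

## Working session

There is one attempt and no reset: what is moved stays moved. The work goes in short steps, Python scripts to look and compute and a tool call to move; the robot and the scene stay as the last step left them, time stands still between calls to the robot, and variables do not carry over. Pictures are saved under pics/ and viewed, at most 10 in all, crops included, and the job is handed in when it is done.

Besides the shell and the picture viewer there is one more tool, called after "Call:" by a JSON object that holds its "method" and its "body". servo_tool: Moves the arm, as the interface text tells. Its arguments: {"type":"object","properties":{"series":{"type":"array","items":{"type":"array","items":{"type":"number"}}},"grip_force":{"type":"number"}},"required":["series"]}

```bash
mkdir -p pics
cat > h.py <<'E'
import numpy as np, cv2
from workcell import manip
def snap(n,f=None):
    im,d=manip.read_camera(n)
    if f: cv2.imwrite('pics/'+f,cv2.cvtColor(im,cv2.COLOR_RGB2BGR))
    return im,d
def cal(n):
    c=manip.calibration(n); return np.array(c['camera_matrix']),np.array(c['dist_coeffs']),np.array(c['position']),np.array(c['attitude'])
def rays(n,uv):
    K,D,p,R=cal(n); q=cv2.undistortPoints(np.array(uv,float).reshape(-1,1,2),K,D).reshape(-1,2)
    return p,np.c_[q,np.ones(len(q))]@R.T
def onplane(n,uv,z):
    p,r=rays(n,uv); return p+r*((z-p[2])/r[:,2])[:,None]
def cloud(n,d):
    h,w=d.shape; u,v=np.meshgrid(np.arange(w),np.arange(h))
    p,r=rays(n,np.stack([u,v],-1).reshape(-1,2)); return (p+r*d.reshape(-1,1)).reshape(h,w,3)
E
python3 - <<'E'
from h import *
np.set_printoptions(precision=3,suppress=True)
for n in('side','top'):
    im,d=snap(n,n+'0.png'); np.savez(n+'0.npz',im=im,d=d); print(cal(n))
print(manip.sense())
E
```

```text
(array([[503.77 ,   0.   , 284.293],
       [  0.   , 503.77 , 207.843],
       [  0.   ,   0.   ,   1.   ]]), array([0.023, 0.   , 0.   , 0.   , 0.   ]), array([ 0.167, -1.027,  0.693]), array([[ 0.913, -0.187,  0.363],
       [-0.408, -0.444,  0.798],
       [ 0.012, -0.876, -0.482]]))
(array([[397.374,   0.   , 275.927],
       [  0.   , 397.374, 210.861],
       [  0.   ,   0.   ,   1.   ]]), array([-0.038,  0.   ,  0.   ,  0.   ,  0.   ]), array([ 0.474, -0.065,  1.023]), array([[ 0.029, -0.989,  0.148],
       [-1.   , -0.028,  0.008],
       [-0.004, -0.149, -0.989]]))
{'t': 0.1, 'joint_pos': array([54.544, 16.45 , 90.413, -0.001, 73.258, -8.594]), 'joint_velocities': array([ 0.01 , -0.218, -0.189,  0.004,  0.008, -0.008]), 'joint_efforts': array([  0.002, -40.729, -29.37 ,  -0.   ,   0.003,   0.   ]), 'tcp_pos': array([0.305, 0.602, 0.23 ]), 'tcp_rot': array([[-0.892,  0.452, -0.001],
       [ 0.452,  0.892, -0.002],
       [ 0.   , -0.002, -1.   ]]), 'force': array([ 0.359,  0.72 , -0.697]), 'torque': array([ 0.051, -0.016,  0.034]), 'gripper_force': 0.0, 'finger_gap': 0.9965568455702245}
```

View pics/top0.png

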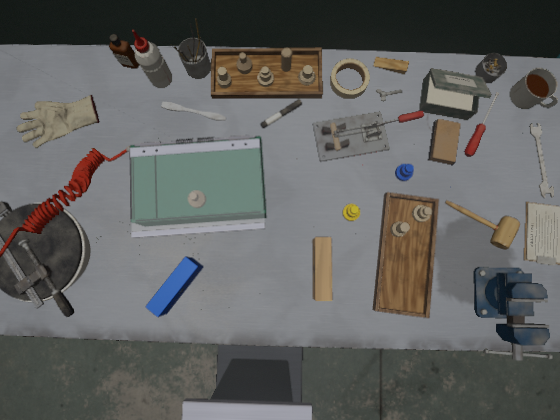

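View pics/side0.png

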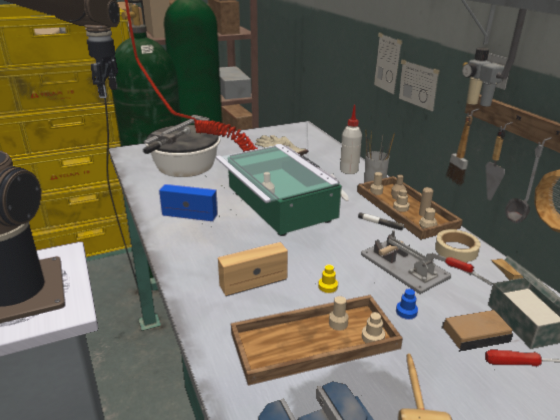

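Top view: green box at (130–265, 138–235) with its core at (196,198). The beech block is at (323,268), the near tray at (406,255) with its cores at (423,212) and (401,228), and its free half lies towards the robot. The blue block and the blue and yellow stepped cores are decoys. The side view confirms all of this.

```bash
cat > m.py <<'E'
from h import *
np.set_printoptions(precision=4,suppress=True)
Z=np.load('top0.npz'); im,d=Z['im'],Z['d']
C=cloud('top',d); hsv=cv2.cvtColor(im,cv2.COLOR_RGB2HSV)
def comp(m,pt):
    n,l=cv2.connectedComponents(m.astype(np.uint8)); 
    k=l[pt[1],pt[0]]; return l==k if k else None
H,S,V=[hsv[...,i].astype(int) for i in range(3)]
def rect(m,z,n='top'):
    v,u=np.nonzero(m); c=cv2.convexHull(np.c_[u,v].astype(np.int32))[:,0]
    P=onplane(n,c,z)[:,:2]; return cv2.minAreaRect((P*1000).astype(np.float32))
print('hsv block',hsv[268,323],'tray',hsv[280,400],'core',hsv[198,196],'lip',hsv[229,200],hsv[145,200],'green',hsv[180,220])
print('depth pts block',C[268,323],'tray',C[280,400],'core',C[198,196],'lip',C[229,200],C[147,160],'green',C[170,220])
# block top by depth height + colour
m=comp((S>70)&(H<25)&(C[...,2]>0.065),(323,268)); print('block',rect(m,.08),np.median(C[m],0),m.sum())
m=comp((S>60)&(H<25)&(C[...,2]>0.015)&(C[...,2]<.04),(380,250)); 
if m is not None: print('tray rim',rect(m,.028),m.sum())
m=comp((S>60)&(H<25),(400,280)); print('tray all',rect(m,.028),m.sum())
# lips (bright low-sat)
for pt in((200,229),(200,145)):
    m=comp((S<30)&(V>170),pt)
    if m is not None:
        v,u=np.nonzero(m); print('lip',rect(m,.121),m.sum(),u.min(),u.max(),v.min(),v.max())
m=comp((H>70)&(H<95)&(S>40),(220,180)); v,u=np.nonzero(m); print('green',u.min(),u.max(),v.min(),v.max(),rect(m,.115))
E
python3 m.py
python3 - <<'E'
import cv2
a=cv2.imread('pics/top0.png')[125:325,120:350]; cv2.imwrite('pics/c1.png',cv2.resize(a,None,fx=3,fy=3)[:600])
E
```

```text
hsv block [ 18  94 158] tray [ 16 118 127] core [ 15  18 115] lip [120  14 176] [117  15 171] green [ 79  46 133]
depth pts block [ 0.4831 -0.1722  0.0775] tray [ 0.4588 -0.376   0.0052] core [0.6341 0.1277 0.122 ] lip [0.5624 0.1141 0.1231] [0.7533 0.2198 0.1244] green [0.702  0.0756 0.1218]
block ((482.6132507324219, -170.826416015625), (147.24920654296875, 40.051292419433594), 0.9240387082099915) [ 0.4805 -0.1704  0.0803] 1108
tray rim ((525.2622680664062, -385.94525146484375), (137.70838928222656, 297.7339172363281), 83.90220642089844) 1464
tray all ((525.268310546875, -385.4379577636719), (139.15786743164062, 297.74517822265625), 83.81083679199219) 6295
lip ((560.6926879882812, 120.42745971679688), (10.455116271972656, 301.29290771484375), 5.72443962097168) 577 132 263 223 236
lip ((755.5867919921875, 139.09725952148438), (17.891305923461914, 301.8285827636719), 5.565718173980713) 769 131 258 140 155
green 156 265 147 217 ((666.3846435546875, 98.28053283691406), (167.72325134277344, 250.259765625), 5.774016857147217)
```

View pics/c1.png

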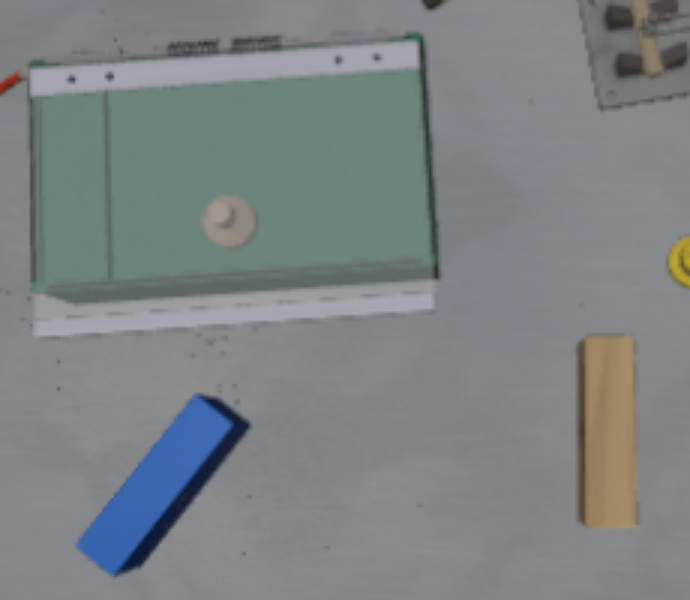

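Crop: the box is turned about +5.7°, with its left ledge edge at crop x≈108, the core at crop (228,217) and the block at (609,432). Next I compute the box-frame goals and the first moves.

```bash
cat >> h.py <<'E'
from scipy.spatial.transform import Rotation as Ro
A=np.radians(5.65); BO=np.array([.6849,.1328,0]); BR=Ro.from_euler('z',A).as_matrix()
def b2w(p): return BO+BR@np.array(p,float)
def w2b(p): return BR.T@(np.asarray(p)-BO)
def Rdown(yaw,lean=0): # yaw deg of tool y; lean: tip forward
    c,s=np.cos(np.radians(yaw)),np.sin(np.radians(yaw)); y=np.array([c,s,0]); z=np.array([0,0,-1.]); 
    R=np.c_[np.cross(y,z),y,z]; return R@Ro.from_euler('y',lean,degrees=True).as_matrix()
def go(*T,s=None):
    s=s or manip.sense(); R=np.array(s['tcp_rot']); p=np.array(s['tcp_pos'])
    for pos,Rt in T:
        print(np.round(np.r_[R.T@(pos-p)*100,np.degrees(Ro.from_matrix(R.T@Rt).as_rotvec())/10],2).tolist())
E
python3 - <<'E'
from h import *
np.set_printoptions(precision=4,suppress=True)
R=Rdown(90.9); u=np.array([1,.0157,0]); c=np.array([.4826,-.1708,0])
g=c-.055*u
go(([.5,.3,.25],R),([.5,0,.25],R),(g+[0,0,.2],R),(g+[0,0,.036],R))
# core: neck/shoulder in both views
print('core top pix',onplane('top',[[120+222/3,125+213/3]],.11), 'body',onplane('top',[[120+230/3,125+222/3]],.086))
im,d=manip.read_camera('side') if 0 else (None,None)
for z in(.08,.11):print(w2b(onplane('top',[[194,196]],z)[0]))
print('side core',[w2b(onplane('side',[[268,176]],z)[0]) for z in (.11,)])
E
```

```text
[-31.06, -18.09, -1.96, -0.01, -0.0, -2.78]
[-44.62, -44.85, -1.91, -0.01, -0.0, -2.78]
[-45.91, -63.43, 3.13, -0.01, -0.0, -2.78]
[-45.92, -63.39, 19.53, -0.01, -0.0, -2.78]
core top pix [[0.6408 0.1353 0.11  ]] body [[0.6381 0.1337 0.086 ]]
[-0.0375  0.0128  0.08  ]
[-0.0436  0.0068  0.11  ]
side core [array([-0.0482, -0.01  ,  0.11  ])]
```

Call:
{"method": "servo_tool", "body": {"series": [[-31,-18,-2,0,0,-2.78,-1],[-31,-18,-2,0,0,-2.78,-1],[-31,-18,-2,0,0,-2.78,-1],[-44.6,-44.9,-2,0,0,-2.78,-1],[-44.6,-44.9,-2,0,0,-2.78,-1]], "grip_force": 120}}

```text
t: 0.72
tcp_pos: [0.4315, 0.3231, 0.2438]
tcp_rot: [[-1.0, -0.016, -0.001], [-0.016, 1.0, -0.001], [0.001, -0.001, -1.0]]
force: [1.2, 0.5, 0.2]
finger_gap: 1.001
gripper_force: 0.0
```

Call:
{"method": "servo_tool", "body": {"series": [[-4,-16,0,0,0,0,-1],[-4,-32,0,0,0,0,-1],[-4,-32,0,0,0,0,-1],[-2,-47,2,0,0,0,-1],[-2,-47,2,0,0,0,-1]]}}

```text
t: 1.35
tcp_pos: [0.4599, 0.0141, 0.2352]
tcp_rot: [[-1.0, -0.017, 0.0], [-0.017, 1.0, -0.0], [-0.0, -0.0, -1.0]]
force: [0.3, -0.4, 0.6]
finger_gap: 1.004
gripper_force: 0.0
```

Call:
{"method": "servo_tool", "body": {"series": [[1,-17,4,0,0,0,-1],[1,-17,4,0,0,0,-1],[1,-17,4,0,0,0,-1],[1,-17,4,0,0,0,-1]]}}

```text
t: 1.85
tcp_pos: [0.452, -0.1565, 0.1941]
tcp_rot: [[-1.0, -0.011, -0.003], [-0.011, 1.0, 0.001], [0.003, 0.001, -1.0]]
force: [-0.2, 0.5, -0.4]
finger_gap: 1.003
gripper_force: 0.0
```

```bash
cat > g1.py <<'E'
from h import *
R=Rdown(90.9); u=np.array([1,.0157,0]); c=np.array([.4826,-.1708,0]); g=c-.055*u
go((g+[0,0,.15],R),(g+[0,0,.036],R)); s=manip.sense(); print(s['t'],s['tcp_pos'],s['joint_pos'])
E
python3 g1.py
```

```text
[2.44, -1.49, 4.41, 0.01, -0.02, -0.03]
[2.41, -1.51, 15.81, 0.01, -0.02, -0.03]
1.85 [ 0.45196564 -0.15651494  0.19405114] [-3.12691870e+01 -6.92314449e+00  1.19269476e+02 -2.04059342e-02
  6.78199326e+01 -1.21898318e+02]
```

Call:
{"method": "servo_tool", "body": {"series": [[2.4,-1.5,4.4,0,0,0,-1],[2.4,-1.5,10,0,0,0,-1],[2.4,-1.5,12,0,0,0,-1],[2.4,-1.5,12,0,0,0,-1]]}}

```text
t: 2.35
tcp_pos: [0.4281, -0.1677, 0.0738]
tcp_rot: [[-1.0, -0.017, -0.004], [-0.017, 1.0, 0.003], [0.004, 0.003, -1.0]]
force: [-0.6, -0.4, 0.6]
finger_gap: 1.0
gripper_force: 0.0
```

```bash
python3 g1.py
```

```text
[0.09, -0.37, -7.63, 0.02, -0.02, 0.01]
[0.04, -0.4, 3.77, 0.02, -0.02, 0.01]
2.35 [ 0.42809153 -0.16772984  0.07375591] [-3.40792597e+01  5.61646933e-01  1.26339864e+02  1.48954494e-02
  5.33801922e+01 -1.25086208e+02]
```

Call:
{"method": "servo_tool", "body": {"series": [[0,-0.3,3.8,0,0,0,-1],[0,-0.3,3.8,0,0,0,-1],[0,-0.3,3.8,0,0,0,1],[0,-0.3,3.8,0,0,0,1],[0,-0.3,3.8,0,0,0,1]], "grip_force": 120}}

```text
t: 2.98
tcp_pos: [0.4307, -0.1734, 0.0394]
tcp_rot: [[-1.0, -0.017, 0.003], [-0.017, 1.0, -0.002], [-0.003, -0.002, -1.0]]
force: [-0.9, -0.8, 1.7]
finger_gap: 0.456
gripper_force: 120.4
```

Call:
{"method": "servo_tool", "body": {"series": [[0,0,0,0,0,0,1],[0,0,0,0,0,0,1],[0,0,0,0,0,0,1]]}}

```text
t: 3.35
tcp_pos: [0.4307, -0.1735, 0.0394]
tcp_rot: [[-1.0, -0.017, 0.002], [-0.017, 1.0, -0.002], [-0.002, -0.002, -1.0]]
force: [-2.4, 0.6, 6.6]
finger_gap: 0.455
gripper_force: 121.3
```

```bash
cat > g2.py <<'E'
from h import *
s=manip.sense(); R=np.array(s['tcp_rot']); print(s['t'],s['tcp_pos'],s['force'],s['gripper_force'],s['finger_gap'])
# commanded pose estimate = measured; block frame: TCP is at block (-55 mm, 0, 36 mm)
def T(bx,by,h): # block centre in box xy, block underside height
    return b2w([bx-.055,by,h+.036])
Rt=Rdown(95.65)
for t in [(-.22,-.127,.06),(-.176,-.127,.004),(-.176,-.127,.125),(-.011,-.127,.125),(-.009,-.127,.105)]: go((T(*t),Rt),s=s)
E
python3 g2.py
```

```text
3.35 [ 0.43070281 -0.17349254  0.03940734] [-2.40698285  0.59160372  6.58762415] 121.25348567962646 0.45483290606882376
[0.43, 15.28, -5.69, -0.01, 0.01, -0.47]
[-3.94, 15.65, -0.08, -0.01, 0.01, -0.47]
[-3.97, 15.63, -12.18, -0.01, 0.01, -0.47]
[-20.42, 16.98, -12.14, -0.01, 0.01, -0.47]
[-20.61, 17.0, -10.14, -0.01, 0.01, -0.47]
```

```bash
sed -i 's/bx-.055/bx-.052/; s/h+.036/h+.0394/; s/(-.22,-.127,.06),(-.176,-.127,.004)/(-.23,-.127,.02),(-.176,-.127,.02)/' g2.py; python3 g2.py
```

```text
3.35 [ 0.43070281 -0.17349254  0.03940734] [-2.40698285  0.59160372  6.58762415] 121.25348567962646 0.45483290606882376
[1.14, 15.23, -2.03, -0.01, 0.01, -0.47]
[-4.25, 15.67, -2.02, -0.01, 0.01, -0.47]
[-4.27, 15.66, -12.52, -0.01, 0.01, -0.47]
[-20.72, 17.01, -12.48, -0.01, 0.01, -0.47]
[-20.91, 17.03, -10.48, -0.01, 0.01, -0.47]
```

Call:
{"method": "servo_tool", "body": {"series": [[0,0,-2,0,0,0,1],[0,5,-2,0,0,-0.2,1],[0,10,-2,0,0,-0.47,1],[0,15.3,-2,0,0,-0.47,1],[0,15.3,-2,0,0,-0.47,1]]}}

```text
t: 3.98
tcp_pos: [0.4247, -0.0162, 0.0564]
tcp_rot: [[-0.995, -0.104, -0.004], [-0.104, 0.995, 0.001], [0.004, 0.002, -1.0]]
force: [-0.8, -0.7, -2.0]
finger_gap: 0.454
gripper_force: 122.2
```

Call:
{"method": "servo_tool", "body": {"series": [[0,0,0,0,0,0,1],[0,0,0,0,0,0,1]]}}

```text
t: 4.22
tcp_pos: [0.427, -0.0205, 0.0575]
tcp_rot: [[-0.995, -0.097, -0.0], [-0.097, 0.995, -0.0], [0.0, -0.0, -1.0]]
force: [0.4, 0.5, -3.0]
finger_gap: 0.456
gripper_force: 122.2
```

```bash
python3 g2.py
python3 - <<'E'
from h import *
im,d=snap('side','s1.png'); C=cloud('side',d)
hsv=cv2.cvtColor(im,cv2.COLOR_RGB2HSV).astype(int)
m=(hsv[...,1]>70)&(hsv[...,0]<25)&(C[...,0]>.36)&(C[...,0]<.6)&(C[...,1]>-.12)&(C[...,1]<.1)&(C[...,2]>.01)&(C[...,2]<.12)
P=C[m]; print(m.sum(),P.min(0),P.max(0))
for a in np.arange(.40,.57,.02):
    q=P[abs(P[:,0]-a)<.01]
    if len(q)>10: print(round(a,2),np.percentile(q[:,2],[2,98]).round(4))
E
```

```text
4.225 [ 0.42697686 -0.02049371  0.0575035 ] [ 0.36690694  0.53708651 -3.00791099] 122.2163987159729 0.45623689675046775
[1.02, 0.01, -0.19, -0.0, -0.0, -0.01]
[-4.38, 0.02, -0.19, -0.0, -0.0, -0.01]
[-4.37, 0.02, -10.69, -0.0, -0.0, -0.01]
[-20.87, 0.05, -10.69, -0.0, -0.0, -0.01]
[-21.07, 0.05, -8.69, -0.0, -0.0, -0.01]
1831 [ 0.40252904 -0.07464416  0.0184459 ] [0.55591788 0.01007097 0.11994733]
0.4 [0.0281 0.0998]
0.42 [0.0233 0.1057]
0.44 [0.023  0.1103]
0.46 [0.0236 0.1002]
0.48 [0.0237 0.1001]
0.5 [0.0233 0.0997]
0.52 [0.0231 0.0996]
0.54 [0.0235 0.0997]
0.56 [0.0307 0.0997]
```

View pics/s1.png

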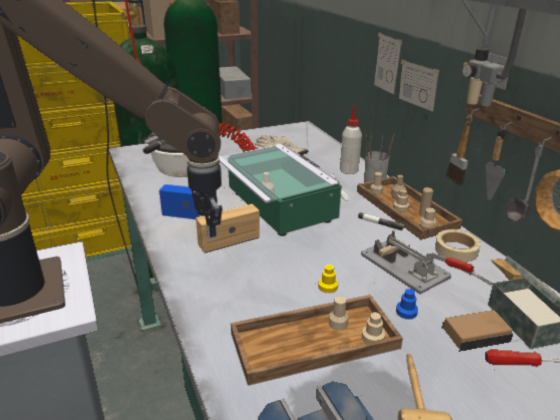

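Side view: the block is held level at (228,228), just in front of and below the lip. Its far end is where the calculation put it.

Call:
{"method": "servo_tool", "body": {"series": [[-2.2,0,0,0,0,0,1],[-4.4,0,0,0,0,0,1],[-4.4,0,-2,0,0,0,1],[-4.4,0,-4,0,0,0,1],[-4.4,0,-6,0,0,0,1]]}}

```text
t: 4.9
tcp_pos: [0.4702, -0.0162, 0.1173]
tcp_rot: [[-0.995, -0.096, -0.002], [-0.096, 0.995, 0.0], [0.002, 0.001, -1.0]]
force: [0.0, -0.1, -5.1]
finger_gap: 0.457
gripper_force: 122.2
```

Call:
{"method": "servo_tool", "body": {"series": [[0,0,-2,0,0,0,1],[0,0,-4,0,0,0,1],[0,0,-5,0,0,0,1],[0,0,-5,0,0,0,1]]}}

```text
t: 5.4
tcp_pos: [0.4705, -0.016, 0.1676]
tcp_rot: [[-0.995, -0.097, -0.001], [-0.097, 0.995, -0.001], [0.001, -0.0, -1.0]]
force: [-1.3, -1.5, -4.1]
finger_gap: 0.458
gripper_force: 122.2
```

```bash
python3 g2.py
cat > look.py <<'E'
from h import *
import sys
im,d=snap('side',sys.argv[1]); C=cloud('side',d); B=(C-BO)@BR
hsv=cv2.cvtColor(im,cv2.COLOR_RGB2HSV).astype(int)
m=(hsv[...,1]>70)&(hsv[...,0]<25)&(abs(B[...,1]+.147)<.012)&(B[...,0]>-.3)&(B[...,0]<.1)&(B[...,2]>.06)&(B[...,2]<.25)
P=B[m]; print(m.sum(),np.percentile(P,1,0),np.percentile(P,99,0))
for a in np.arange(-.3,.1,.02):
    q=P[abs(P[:,0]-a)<.01]
    if len(q)>10: print(round(a,2),np.percentile(q[:,2],[2,98]).round(4),end=' ')
E
python3 look.py s2.png
```

```text
5.4 [ 0.47052754 -0.01602738  0.16762273] [-1.27478217 -1.50348046 -4.13529469] 122.19135761260986 0.4581313477876851
[5.39, -0.0, 10.83, -0.0, -0.0, -0.01]
[-0.01, 0.0, 10.82, -0.0, -0.0, -0.01]
[0.0, 0.0, 0.32, -0.0, -0.0, -0.01]
[-16.5, 0.02, 0.31, -0.0, -0.0, -0.01]
[-16.7, 0.03, 2.31, -0.0, -0.0, -0.01]
1650 [-0.25155732 -0.15107118  0.13077182] [-0.10445512 -0.13695232  0.20967058]
-0.26 [0.1363 0.2067] -0.24 [0.1329 0.2176] -0.22 [0.1322 0.1988] -0.2 [0.1341 0.2086] -0.18 [0.1318 0.2095] -0.16 [0.1315 0.2089] -0.14 [0.1315 0.209 ] -0.12 [0.1316 0.2087] -0.1 [0.1312 0.2077]
```

View pics/s2.png

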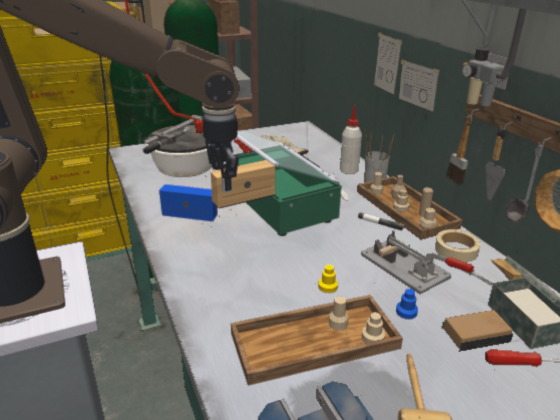

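Call:
{"method": "servo_tool", "body": {"series": [[-3,0,0,0,0,0,1],[-6,0,0,0,0,0,1],[-9,0,0,0,0,0,1],[-12,0,0,0,0,0,1],[-14,0,0,0,0,0,1]]}}

```text
t: 6.08
tcp_pos: [0.6094, -0.0014, 0.1652]
tcp_rot: [[-0.995, -0.098, -0.006], [-0.098, 0.995, 0.001], [0.006, 0.001, -1.0]]
force: [-3.9, 0.1, -3.1]
finger_gap: 0.455
gripper_force: 122.1
```

Call:
{"method": "servo_tool", "body": {"series": [[-2,0,0,0,0,0,1],[-3,0,0,0,0,0,1],[-3,0,0,0,0,0,1]]}}

```text
t: 6.45
tcp_pos: [0.6393, 0.0013, 0.1663]
tcp_rot: [[-0.995, -0.098, -0.003], [-0.098, 0.995, 0.0], [0.003, 0.0, -1.0]]
force: [-2.6, -0.8, -4.9]
finger_gap: 0.456
gripper_force: 122.2
```

```bash
python3 g2.py;python3 look.py s3.png
```

```text
6.45 [0.63932814 0.0013427  0.16627906] [-2.64176912 -0.835214   -4.90584808] 122.1703290939331 0.45576892728281765
[22.34, -0.08, 10.75, 0.0, -0.02, -0.0]
[16.94, -0.08, 10.74, 0.0, -0.02, -0.0]
[16.97, -0.07, 0.24, 0.0, -0.02, -0.0]
[0.47, -0.07, 0.19, 0.0, -0.02, -0.0]
[0.26, -0.07, 2.19, 0.0, -0.02, -0.0]
1381 [-0.08197519 -0.15148965  0.12892968] [ 0.06447812 -0.13591592  0.20790149]
-0.08 [0.1335 0.2093] -0.06 [0.1303 0.224 ] -0.04 [0.13   0.1981] -0.02 [0.1315 0.2071] 0.0 [0.1298 0.2075] 0.02 [0.1305 0.2068] 0.04 [0.1295 0.2068] 0.06 [0.1295 0.2072]
```

View pics/s3.png

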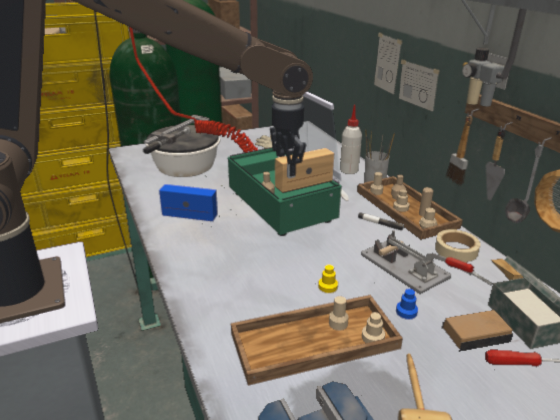

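Side view: the lid is raised well up and the block is over the right ledge, level, behind the rim at about (305,170). Now I lower it.

Call:
{"method": "servo_tool", "body": {"series": [[-0.2,0,0.8,0,0,0,1],[-0.2,0,1.6,0,0,0,1],[-0.2,0,2.2,0,0,0,1],[-0.2,0,2.2,0,0,0,1]]}}

```text
t: 7.0
tcp_pos: [0.6407, 0.0017, 0.1442]
tcp_rot: [[-0.995, -0.098, -0.003], [-0.098, 0.995, 0.0], [0.003, 0.001, -1.0]]
force: [-3.0, -0.4, -4.4]
finger_gap: 0.455
gripper_force: 122.3
```

```bash
python3 g2.py;python3 look.py s4.png
```

```text
7.0 [0.64072392 0.0016826  0.14420633] [-3.00270495 -0.43001091 -4.43538908] 122.33973026275635 0.4552364712751162
[22.49, -0.1, 8.55, 0.0, -0.02, -0.0]
[17.09, -0.1, 8.54, 0.0, -0.02, -0.0]
[17.12, -0.09, -1.96, 0.0, -0.02, -0.0]
[0.62, -0.09, -2.02, 0.0, -0.02, -0.0]
[0.41, -0.09, -0.02, 0.0, -0.02, -0.0]
1261 [-0.08061673 -0.15693235  0.11403946] [ 0.06630936 -0.13589043  0.18860005]
-0.08 [0.1149 0.1859] -0.06 [0.115  0.2054] -0.04 [0.1149 0.1757] -0.02 [0.1159 0.1849] 0.0 [0.1154 0.185 ] 0.02 [0.1146 0.1851] 0.04 [0.1158 0.185 ] 0.06 [0.1146 0.1845]
```

Still about 2 mm above the ledge. Easing down until contact.

Call:
{"method": "servo_tool", "body": {"series": [[0,0,0.1,0,0,0,1],[0,0,0.2,0,0,0,1],[0,0,0.3,0,0,0,1],[0,0,0.3,0,0,0,1]]}}

```text
t: 7.55
tcp_pos: [0.6423, 0.0017, 0.1431]
tcp_rot: [[-0.995, -0.098, 0.001], [-0.098, 0.995, -0.0], [-0.001, -0.0, -1.0]]
force: [-4.4, 1.0, 0.3]
finger_gap: 0.453
gripper_force: 122.3
```

Call:
{"method": "servo_tool", "body": {"series": [[0,0,0.1,0,0,0,1],[0,0,0.15,0,0,0,1],[0,0,0.15,0,0,0,1]]}}

```text
t: 7.92
tcp_pos: [0.6423, 0.0016, 0.1425]
tcp_rot: [[-0.995, -0.098, 0.001], [-0.098, 0.995, -0.0], [-0.001, -0.0, -1.0]]
force: [-5.9, 0.1, 2.5]
finger_gap: 0.454
gripper_force: 123.1
```

```bash
python3 g2.py;python3 look.py s5.png
```

```text
7.925 [0.6423443  0.0015872  0.14248469] [-5.91546     0.13114098  2.54235381] 123.06002140045166 0.4543488473650876
[22.68, -0.06, 8.28, -0.0, 0.01, -0.0]
[17.28, -0.06, 8.29, -0.0, 0.01, -0.0]
[17.27, -0.06, -2.21, -0.0, 0.01, -0.0]
[0.77, -0.06, -2.19, -0.0, 0.01, -0.0]
[0.57, -0.06, -0.19, -0.0, 0.01, -0.0]
1247 [-0.07916474 -0.15694779  0.11400627] [ 0.06869923 -0.13611426  0.18562115]
-0.08 [0.1141 0.1831] -0.06 [0.1154 0.2037] -0.04 [0.1162 0.174 ] -0.02 [0.1163 0.1825] 0.0 [0.1151 0.1841] 0.02 [0.1151 0.1841] 0.04 [0.1147 0.1844] 0.06 [0.1154 0.1845]
```

Call:
{"method": "servo_tool", "body": {"series": [[0,0,0,0,0,0,-0.3],[0,0,0,0,0,0,-0.3],[0,0,0,0,0,0,-0.5],[0,0,-3,0,0,0,-0.5],[1,0,-6,0,0,0,-0.5]], "grip_force": 25}}

```text
t: 8.6
tcp_pos: [0.6323, 0.0006, 0.2015]
tcp_rot: [[-0.995, -0.098, 0.0], [-0.098, 0.995, 0.0], [-0.0, 0.0, -1.0]]
force: [0.2, 0.7, -0.4]
finger_gap: 0.749
gripper_force: 0.0
```

Call:
{"method": "servo_tool", "body": {"series": [[5,-2,-4,0,0,0,-1],[10,-6,-4,0,0,0,-1],[15,-10,-4,0,0,0,-1],[15,-10,-4,0,0,0,-1],[15,-10,-4,0,0,0,-1]]}}

```text
t: 9.22
tcp_pos: [0.4928, -0.114, 0.2416]
tcp_rot: [[-0.995, -0.097, 0.002], [-0.097, 0.995, -0.0], [-0.002, -0.0, -1.0]]
force: [-0.4, 0.3, 0.4]
finger_gap: 1.0
gripper_force: 0.0
```

```bash
python3 look.py s6.png
python3 - <<'E'
from h import *
im,d=snap('top','t6.png'); np.savez('t6.npz',im=im,d=d)
a=cv2.imread('pics/t6.png')[110:310,120:380]; b=cv2.imread('pics/s6.png')[110:270,200:380]
cv2.imwrite('pics/c6.png',np.vstack([cv2.resize(a,(520,400))[:330],cv2.resize(b,(520,int(160*520/180)))[:260]]))
E
```

```text
1423 [-0.0800851  -0.15609765  0.11394528] [ 0.06783783 -0.13613417  0.18459897]
-0.08 [0.1132 0.1842] -0.06 [0.116  0.1845] -0.04 [0.1167 0.184 ] -0.02 [0.1149 0.1842] 0.0 [0.1153 0.184 ] 0.02 [0.1156 0.1839] 0.04 [0.1144 0.1842] 0.06 [0.1152 0.1837]
```

View pics/c6.png

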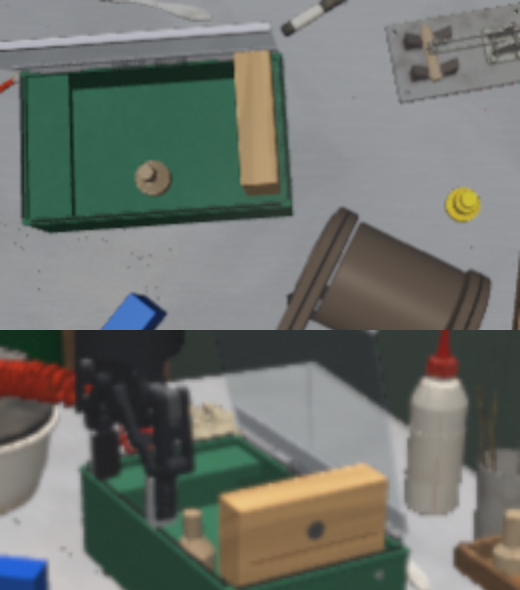

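The crop shows the lid standing open on the block, which sits level on the right ledge. The core stands in the box at crop (152,177). Next: locate the core and the tray cores.

```bash
cat > c.py <<'E'
from h import *
np.set_printoptions(precision=4,suppress=True)
Z=np.load('t6.npz'); im,d=Z['im'],Z['d']; C=cloud('top',d); B=(C-BO)@BR
H=cv2.cvtColor(im,cv2.COLOR_RGB2HSV).astype(int)
m=(abs(B[...,1])<.08)&(B[...,0]>-.085)&(B[...,0]<.03)&~((H[...,0]>60)&(H[...,0]<100)&(H[...,1]>60))&(B[...,2]>.06)&(B[...,2]<.13)
print(m.sum())
for lo,hi in((.1,.12),(.075,.095)):
    q=m&(B[...,2]>lo)&(B[...,2]<hi); v,u=np.nonzero(q); P=B[q]
    print(q.sum(),'mean',P.mean(0),'mid',(P.min(0)+P.max(0))/2,np.ptp(P,0), 'pix',u.min(),u.max(),v.min(),v.max())
v,u=np.nonzero(m); print('all pix',u.min(),u.max(),v.min(),v.max())
# side view neck
S=cv2.imread('pics/s6.png'); Hs=cv2.cvtColor(S,cv2.COLOR_BGR2HSV).astype(int)
mm=np.zeros(Hs.shape[:2],bool); mm[165:205,255:277]=True; mm&=~((Hs[...,0]>60)&(Hs[...,0]<100)&(Hs[...,1]>60))&(Hs[...,2]>90)
for r in range(165,205,3):
    u=np.nonzero(mm[r])[0]; print(r,(u.min(),u.max()) if len(u) else None,end=' ')
# tray cores
W=C; t=(W[...,0]>.42)&(W[...,0]<.68)&(W[...,1]<-.32)&(W[...,1]>-.46)&(W[...,2]>.035)&(W[...,2]<.075)
n,l,s,c=cv2.connectedComponentsWithStats(t.astype(np.uint8))
for k in range(1,n):
    if s[k,4]>20: print('\ntraycore',s[k],W[l==k].mean(0))
E
python3 c.py
```

```text
244
54 mean [-0.0423  0.0092  0.1093] mid [-0.0424  0.0097  0.1066] [0.0176 0.0175 0.0123] pix 189 197 192 199
105 mean [-0.0441  0.0058  0.0808] mid [-0.0417  0.0088  0.085 ] [0.0351 0.0343 0.0199] pix 189 203 191 205
all pix 188 205 190 207
165 None 168 (np.int64(276), np.int64(276)) 171 (np.int64(266), np.int64(276)) 174 (np.int64(263), np.int64(276)) 177 (np.int64(255), np.int64(276)) 180 (np.int64(263), np.int64(276)) 183 (np.int64(262), np.int64(276)) 186 (np.int64(264), np.int64(276)) 189 (np.int64(268), np.int64(276)) 192 (np.int64(274), np.int64(276)) 195 None 198 None 201 None 204 None 
traycore [419 206  13  12 132] [ 0.6291 -0.4266  0.0525]

traycore [395 222  15  11 123] [ 0.5871 -0.3664  0.0608]
```

```bash
cat > g3.py <<'E'
from h import *
R=Rdown(95.65); s=manip.sense(); print(s['t'],w2b(s['tcp_pos']),s['force'],s['gripper_force'],s['finger_gap'])
for p in([-.042,.009,.20],[-.042,.009,.13],[-.042,.009,.087]): go((b2w(p),R),s=s)
print('tray'); go(([.465,-.379,.25],R),([.465,-.379,.053],R),s=s)
E
python3 g3.py
```

```text
9.325 [-0.21480086 -0.22591487  0.24129567] [ 0.02749481 -0.58350293  0.26782131] 0.0 0.9953051070089403
[-17.29, 23.48, 4.14, -0.0, 0.01, 0.0]
[-17.28, 23.48, 11.14, -0.0, 0.01, 0.0]
[-17.28, 23.48, 15.44, -0.0, 0.01, 0.0]
tray
[5.46, -26.17, -0.87, -0.0, 0.01, 0.0]
[5.47, -26.17, 18.83, -0.0, 0.01, 0.0]
```

Call:
{"method": "servo_tool", "body": {"series": [[-8,11.7,0,0,0,0,-0.4],[-8,11.7,0,0,0,0,-0.4],[-17.3,23.5,0,0,0,0,-0.4],[-17.3,23.5,0,0,0,0,-0.4],[-17.3,23.5,0,0,0,0,-0.4]]}}

```text
t: 9.95
tcp_pos: [0.6429, 0.1417, 0.2403]
tcp_rot: [[-0.995, -0.102, -0.0], [-0.102, 0.995, 0.0], [0.0, 0.0, -1.0]]
force: [0.6, -1.0, 0.7]
finger_gap: 0.704
gripper_force: 0.0
```

Call:
{"method": "servo_tool", "body": {"series": [[0,0,4,0,0,0,-0.4],[0,0,8,0,0,0,-0.4],[0,0,9,0,0,0,-0.4],[0,0,9,0,0,0,-0.4]]}}

```text
t: 10.45
tcp_pos: [0.6417, 0.1381, 0.1506]
tcp_rot: [[-0.995, -0.099, -0.001], [-0.099, 0.995, 0.0], [0.001, 0.0, -1.0]]
force: [0.3, -0.2, -1.1]
finger_gap: 0.703
gripper_force: 0.0
```

```bash
python3 g3.py
```

```text
10.45 [-0.04248801  0.00949515  0.15058647] [ 0.34492323 -0.23531936 -1.05852813] 0.0 0.7025740131144069
[-0.04, -0.05, -4.94, 0.0, -0.01, 0.0]
[-0.05, -0.05, 2.06, 0.0, -0.01, 0.0]
[-0.06, -0.05, 6.36, 0.0, -0.01, 0.0]
tray
[22.72, -49.7, -9.93, 0.0, -0.01, 0.0]
[22.7, -49.7, 9.77, 0.0, -0.01, 0.0]
```

Well aligned. Descending and gripping.

Call:
{"method": "servo_tool", "body": {"series": [[0,0,3,0,0,0,-0.4],[0,0,5.5,0,0,0,-0.4],[0,0,6.3,0,0,0,-0.4],[0,0,6.3,0,0,0,-0.4]]}}

```text
t: 10.95
tcp_pos: [0.6425, 0.1373, 0.0894]
tcp_rot: [[-0.995, -0.098, 0.002], [-0.098, 0.995, 0.0], [-0.002, -0.0, -1.0]]
force: [-0.1, -0.7, 0.6]
finger_gap: 0.701
gripper_force: 0.0
```

Call:
{"method": "servo_tool", "body": {"series": [[0,0,0,0,0,0,0.2],[0,0,0,0,0,0,0.4],[0,0,0,0,0,0,1],[0,0,0,0,0,0,1],[0,0,0,0,0,0,1]], "grip_force": 25}}

```text
t: 11.58
tcp_pos: [0.6424, 0.1374, 0.0892]
tcp_rot: [[-0.995, -0.098, 0.002], [-0.098, 0.995, 0.0], [-0.002, 0.0, -1.0]]
force: [0.5, 1.0, 4.3]
finger_gap: 0.197
gripper_force: 25.7
```

```bash
python3 g3.py
```

```text
11.575 [-0.04184874  0.00876047  0.08918989] [0.47892984 1.01246534 4.25213762] 25.659829312135116 0.1974036535145789
[-0.01, 0.02, -11.08, 0.0, 0.01, -0.0]
[0.01, 0.02, -4.08, 0.0, 0.01, -0.0]
[0.02, 0.02, 0.22, 0.0, 0.01, -0.0]
tray
[22.69, -49.65, -16.13, 0.0, 0.01, -0.0]
[22.74, -49.65, 3.57, 0.0, 0.01, -0.0]
```

Call:
{"method": "servo_tool", "body": {"series": [[0,0,-1,0,0,0,1],[0,0,-2,0,0,0,1],[0,0,-3,0,0,0,1],[0,0,-3,0,0,0,1]]}}

```text
t: 12.08
tcp_pos: [0.6424, 0.1372, 0.1196]
tcp_rot: [[-0.995, -0.098, 0.002], [-0.098, 0.995, 0.0], [-0.002, -0.0, -1.0]]
force: [0.0, 0.3, -0.6]
finger_gap: 0.201
gripper_force: 25.2
```

```bash
python3 g3.py
python3 - <<'E'
from h import *
im,d=snap('side','s7.png')
a=cv2.imread('pics/s7.png')[60:260,190:400]; cv2.imwrite('pics/c7.png',cv2.resize(a,None,fx=3,fy=3,interpolation=cv2.INTER_CUBIC)[:600])
E
```

```text
12.075 [-0.04189693  0.00861635  0.11955437] [ 0.01082533  0.29807799 -0.6125511 ] 25.15321279982345 0.2009591461199433
[-0.01, 0.04, -8.04, -0.0, 0.01, -0.0]
[0.01, 0.04, -1.04, -0.0, 0.01, -0.0]
[0.02, 0.04, 3.26, -0.0, 0.01, -0.0]
tray
[22.69, -49.63, -13.09, -0.0, 0.01, -0.0]
[22.74, -49.63, 6.61, -0.0, 0.01, -0.0]
```

View pics/c7.png

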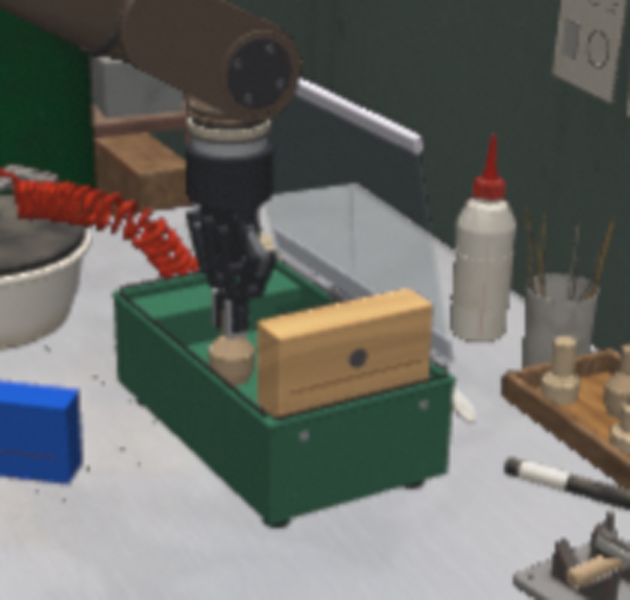

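The core hangs upright in the gripper at crop (232,355), clear of the walls. The lid and block have not moved.

Call:
{"method": "servo_tool", "body": {"series": [[0.7,0,-2,0,0,0,1],[0.7,0,-4,0,0,0,1],[0.7,0,-6,0,0,0,1],[0.7,0,-8,0,0,0,1],[0.7,0,-8,0,0,0,1]]}}

```text
t: 12.75
tcp_pos: [0.6362, 0.1367, 0.2016]
tcp_rot: [[-0.995, -0.098, 0.006], [-0.098, 0.995, 0.0], [-0.006, -0.0, -1.0]]
force: [0.0, -0.4, -0.1]
finger_gap: 0.198
gripper_force: 25.1
```

Call:
{"method": "servo_tool", "body": {"series": [[0,0,-1,0,0,0,1],[5,0,-2,0,0,0,1],[10,0,-2,0,0,0,1],[15,-3,-2,0,0,0,1],[18,-7,-2,0,0,0,1]]}}

```text
t: 13.38
tcp_pos: [0.4599, 0.0492, 0.2172]
tcp_rot: [[-0.995, -0.101, -0.002], [-0.101, 0.995, 0.0], [0.002, 0.0, -1.0]]
force: [0.9, -0.7, 0.1]
finger_gap: 0.201
gripper_force: 25.2
```

```bash
python3 g3.py; python3 look.py s8.png
```

```text
13.375 [-0.23214414 -0.06101727  0.2171986 ] [ 0.89570071 -0.66919074  0.10463298] 25.16897619374504 0.20120631462484886
[-19.03, 6.96, 1.69, 0.0, -0.01, 0.01]
[-19.05, 6.96, 8.69, 0.0, -0.01, 0.01]
[-19.06, 6.95, 12.99, 0.0, -0.01, 0.01]
tray
[3.81, -42.66, -3.29, 0.0, -0.01, 0.01]
[3.77, -42.66, 16.41, 0.0, -0.01, 0.01]
1425 [-0.07992838 -0.15574458  0.11454302] [ 0.06702295 -0.13592501  0.18467848]
-0.08 [0.1132 0.1831] -0.06 [0.1153 0.184 ] -0.04 [0.1162 0.1841] -0.02 [0.1157 0.1845] 0.0 [0.1161 0.1846] 0.02 [0.1152 0.1849] 0.04 [0.1153 0.1835] 0.06 [0.1148 0.184 ]
```

Call:
{"method": "servo_tool", "body": {"series": [[2,-22,-1,0,0,0.5,1],[2,-22,-1,0,0,1,1],[3,-22,-1,0,0,1.5,1],[3.8,-42.7,-1,0,0,2,1],[3.8,-42.7,-1,0,0,2,1]]}}

```text
t: 14.05
tcp_pos: [0.4616, -0.2647, 0.2271]
tcp_rot: [[-0.968, 0.249, -0.0], [0.249, 0.968, 0.001], [0.0, 0.001, -1.0]]
force: [1.2, 2.0, -1.1]
finger_gap: 0.2
gripper_force: 25.2
```

```bash
cat > g4.py <<'E'
from h import *
s=manip.sense(); print(s['t'],s['tcp_pos'],s['joint_pos'].round(1),s['force'])
for z in(.15,.056): go(([.465,-.379,z],Rdown(75.65)),s=s)
E
python3 g4.py
```

```text
14.05 [ 0.46162136 -0.26465148  0.22706202] [ -40.8   -1.5  110.6    0.    70.9 -116.3] [ 1.19565849  2.01271678 -1.08691075]
[-3.18, -10.99, 7.7, 0.0, -0.0, -0.01]
[-3.18, -11.0, 17.1, 0.0, -0.0, -0.01]
```

Call:
{"method": "servo_tool", "body": {"series": [[-3.2,-11,2,0,0,0,1],[-3.2,-11,7,0,0,0,1],[-3.2,-11,10,0,0,0,1],[-3.2,-11,12,0,0,0,1],[-3.2,-11,12,0,0,0,1]]}}

```text
t: 14.68
tcp_pos: [0.465, -0.3756, 0.1054]
tcp_rot: [[-0.969, 0.248, -0.003], [0.248, 0.969, 0.004], [0.004, 0.003, -1.0]]
force: [0.3, -0.6, -0.4]
finger_gap: 0.202
gripper_force: 25.2
```

```bash
python3 g4.py
python3 - <<'E'
from h import *
im,d=snap('side','s9.png'); C=cloud('side',d)
a=cv2.imread('pics/s9.png')[180:380,160:420]; cv2.imwrite('pics/c9.png',cv2.resize(a,None,fx=3,fy=3,interpolation=cv2.INTER_CUBIC)[:600])
E
```

```text
14.675 [ 0.46502166 -0.37560743  0.10535194] [ -48.7   14.6  106.6    0.    59.  -124.3] [ 0.27001317 -0.64542773 -0.44960896]
[-0.06, -0.32, -4.47, 0.02, -0.02, 0.0]
[-0.1, -0.34, 4.93, 0.02, -0.02, 0.0]
```

View pics/c9.png

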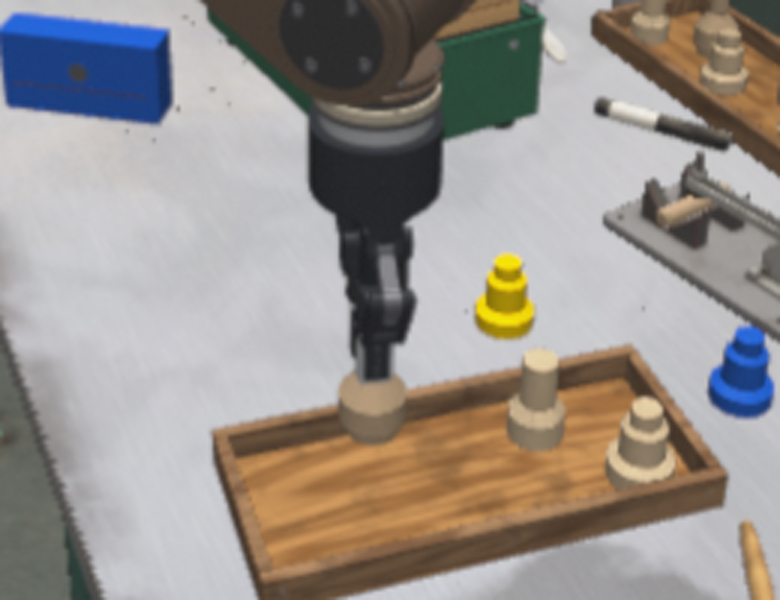

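The core hangs upright at crop (372,405), over the free half of the tray and well away from the two cores. Lowering it.

Call:
{"method": "servo_tool", "body": {"series": [[0,-0.2,2.5,0,0,0,1],[0,-0.2,4,0,0,0,1],[0,-0.2,4.6,0,0,0,1],[0,-0.2,4.6,0,0,0,1]]}}

```text
t: 15.22
tcp_pos: [0.4656, -0.3791, 0.0617]
tcp_rot: [[-0.969, 0.248, 0.0], [0.248, 0.969, -0.0], [-0.0, -0.0, -1.0]]
force: [-0.2, -0.2, -0.3]
finger_gap: 0.2
gripper_force: 25.2
```

Call:
{"method": "servo_tool", "body": {"series": [[0,0,0.1,0,0,0,1],[0,0,0.2,0,0,0,1],[0,0,0.3,0,0,0,1],[0,0,0.3,0,0,0,1]]}}

```text
t: 15.72
tcp_pos: [0.4653, -0.3792, 0.0582]
tcp_rot: [[-0.969, 0.248, -0.0], [0.248, 0.969, 0.0], [0.0, 0.0, -1.0]]
force: [-0.4, -0.9, -0.9]
finger_gap: 0.199
gripper_force: 25.2
```

Call:
{"method": "servo_tool", "body": {"series": [[0,0,0.1,0,0,0,1],[0,0,0.2,0,0,0,1],[0,0,0.25,0,0,0,1],[0,0,0.25,0,0,0,1]]}}

```text
t: 16.23
tcp_pos: [0.4653, -0.3791, 0.0557]
tcp_rot: [[-0.969, 0.248, -0.0], [0.248, 0.969, 0.0], [0.0, 0.0, -1.0]]
force: [-0.0, -0.1, -0.1]
finger_gap: 0.195
gripper_force: 25.2
```

Call:
{"method": "servo_tool", "body": {"series": [[0,0,0.05,0,0,0,1],[0,0,0.1,0,0,0,1],[0,0,0.1,0,0,0,1]]}}

```text
t: 16.6
tcp_pos: [0.4656, -0.3793, 0.0552]
tcp_rot: [[-0.969, 0.248, 0.0], [0.248, 0.969, -0.0], [-0.001, -0.0, -1.0]]
force: [-0.5, 1.0, 1.1]
finger_gap: 0.198
gripper_force: 25.4
```

Call:
{"method": "servo_tool", "body": {"series": [[0,0,0,0,0,0,0.4],[0,0,0,0,0,0,0.2],[0,0,0,0,0,0,0],[0,0,0,0,0,0,-0.2],[0,0,0,0,0,0,-0.4]]}}

```text
t: 17.23
tcp_pos: [0.4653, -0.3792, 0.0547]
tcp_rot: [[-0.969, 0.248, -0.0], [0.248, 0.969, 0.0], [0.0, 0.0, -1.0]]
force: [-0.6, 0.5, -0.2]
finger_gap: 0.697
gripper_force: 0.0
```

Call:
{"method": "servo_tool", "body": {"series": [[0,0,-2,0,0,0,-0.4],[0,0,-5,0,0,0,-0.4],[0,0,-10,0,0,0,-0.4],[0,10,-15,0,0,0,-0.4],[0,15,-15,0,0,0,-0.4]]}}

```text
t: 17.85
tcp_pos: [0.4956, -0.2664, 0.2016]
tcp_rot: [[-0.968, 0.25, 0.005], [0.25, 0.968, -0.004], [-0.006, -0.002, -1.0]]
force: [0.5, -1.1, 0.2]
finger_gap: 0.697
gripper_force: 0.0
```

Call:
{"method": "servo_tool", "body": {"series": [[0,6,0,0,0,0,-0.4],[0,6,0,0,0,0,-0.4],[0,6,0,0,0,0,-0.4],[0,6,0,0,0,0,-0.4]]}}

```text
t: 18.35
tcp_pos: [0.509, -0.2092, 0.1974]
tcp_rot: [[-0.968, 0.25, 0.0], [0.25, 0.968, -0.001], [-0.0, -0.0, -1.0]]
force: [-0.4, -0.4, 0.1]
finger_gap: 0.697
gripper_force: 0.0
```

```bash
python3 look.py s10.png
python3 - <<'E'
from h import *
a=cv2.imread('pics/s10.png')[90:390,190:430]; cv2.imwrite('pics/c10.png',cv2.resize(a,None,fx=2,fy=2,interpolation=cv2.INTER_CUBIC))
s=manip.sense(); print(s['tcp_pos'],s['joint_velocities'].round(2))
E
```

```text
1385 [-0.07933467 -0.1569032   0.11386675] [ 0.06694333 -0.13629453  0.1846759 ]
-0.08 [0.1147 0.1837] -0.06 [0.1146 0.1841] -0.04 [0.1162 0.1844] -0.02 [0.1151 0.1846] 0.0 [0.1151 0.1839] 0.02 [0.1156 0.184 ] 0.04 [0.1151 0.1846] 0.06 [0.1155 0.1839] [ 0.50893488 -0.20927251  0.19715149] [-0.05  0.21  0.08  0.03  0.1  -0.02]
```

View pics/c10.png

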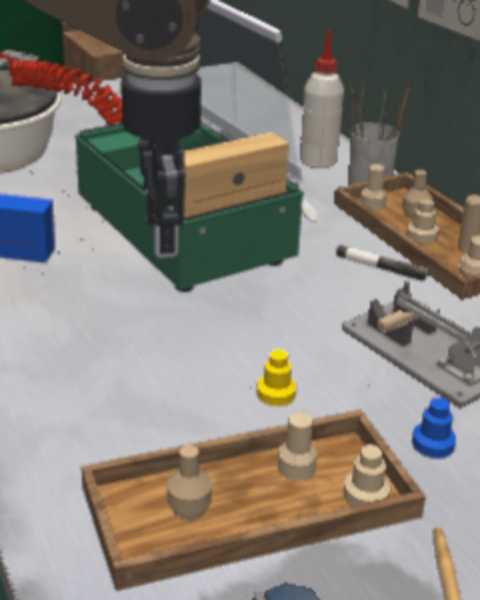

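The core stands upright in the tray at crop (189,482). Both tray cores are upright, the lid is still propped, and the arm is clear of everything.

```bash
python3 -c "
from workcell import manip
print(manip.sign_off())"
```

```text
the job is handed in; nothing more can be done
None
```

The job is handed in (no verdict came back): in the last picture the lid is propped on the block on the right ledge, the core stands upright in the free half of the near tray with both other cores still upright, and the arm is clear.

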